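# Make up the coating inspection kit

### The arm

A 7-joint arm with a two-finger parallel gripper is mounted at the origin on the work surface. World frame = base frame: x ahead of the robot, y to its left, z up, the work surface at z = 0. Lengths are in mm, angles in rad, forces in N, time in s.
With the tool pointing down it reaches from about 375 to 925 mm from the base axis. Payload 3.1 kg.
Tool frame: the origin (TCP) lies on the centre line of the jaws, within the pads' length; the fingertips stand manip.tip_extent ahead of it and the grasp point (between the pads) lies 6 mm ahead of it (manip.tip_extent is the distance from the TCP to the fingertips, in mm); z points along the fingers, y is the direction in which the jaws open and shut (so a half turn about z gives the same grasp; the last joint's range is limited). The gripper opens to 85 mm and grips with 20 to 120 N. Pads are 22 mm wide; open, the fingers measure 114 mm over their backs; the gripper's body (76 mm by 85 mm) begins 54 mm behind the grasp point. The pads swing forward as they close: fully open they stand 13 mm farther back than shut.
Start: joints at [-0.098, 0.383, 0.044, 1.598, -0.018, 1.161, -0.05], TCP at [650.003, 0.022, 256.269] pointing down, gripper open.
Joint ranges: [-2.61, 2.61], [-0.41, 2.15], [-1.48, 1.57], [0, 2.5], [-1.57, 4.71], [0.05, 1.97], [-2.85, 2.85]. Speed limits (rad/s): [2.79, 2.79, 3.14, 3.14, 3.14, 3.14, 3.14].

### API

Orientations are given as a rotation vector (axis times angle).
In Python, from cell import readout, imaging, ticket, manip gives the robot as it stands. The module is installed in compiled form; this text tells all that it offers.
- The arm moves only by the shell command python3 -m jog 'ROWS' [FORCE]. ROWS is text: rows parted by semicolons, each of 5 numbers parted by spaces: the finger opening in mm, from 0 to 85.4, then the shift along the tool's x, y, z in mm, then the turn about the tool's z in degrees. In form: jaw tx ty tz yaw; .... A call has 1 to 8 rows; each row is the pose to reach, as a shift and turn from the pose measured when the call began, along the tool's axes at that moment; what a row does not reach only later rows make up. A row lasts 1/8 s, in which the tool goes at most 62.5 mm and 10.7 degrees, less where a joint would pass 70% of its speed; a pose out of reach is approached as far as the arm can. A call with a gripper value outside its range is refused whole. The fingers move at their own pace and stop on an object; FORCE is the grip in N (left out, the last holds). Time passes only in rows, so rows that repeat a pose let the fingers close. It gives the time, the measured TCP pose, the force and the opening at its end, in the units of the state.
- readout.read_state(): the state, without advancing time (a new reading comes with each control period).
- imaging.read_camera(name): name is "scene" or "side" or "wrist"; returns a dict with "pixels" (480x640x3 uint8, blue, green, red), "fx", "fy", "cx", "cy" (pixels), "R" (3x3) and "t" (3): a world point X has camera coordinates R X + t. Camera axes: x right, y down, z forward; pixel columns grow to the right and rows downward; lengths in mm; the calibration is good to about 2 mm. A picture is of the moment at which its call begins. There is no depth.
- ticket.close_job(): hands the job in, once; it reports no verdict.
The state is a dict: "clock": time; "joint_pos": joint angles; "qd": joint speeds; "tau": joint torques, N m; "tool_pos": TCP position; "orientation": TCP orientation; "force": force on the tool from outside, world axes, zero at the start; "moment": the same for the moment, N m; "width": finger opening in mm.
Only numpy, scipy, OpenCV 4.12 (cv2) and the standard library are available. Lean on these libraries where they do the work, as an engineer would, in place of code of your own. Each camera call takes 0.05 s, during which the arm holds its last target. There are 200 camera calls.

### The job

Make up the kit for the site visit. Pack all the sample pots into the round tin honeycomb fashion, standing upright flat on its floor, one in the middle and the others round it. Press the thickness gauge and the cross-cut cutter fully home in their cutouts in the case, then shut the case's lid; leave the other things on the bench where they are.

Things in the scene. Friction and masses are not known exactly. Their poses are not given: they have to be found in the camera images.
- tin: open round steel tin standing fixed on the bench: outside diameter 162 mm, inside diameter about 156 mm, 30 mm high, floor 3 mm thick. Origin: centre of its underside, z up.
- tin_floor (a point): centre of the tin's inner floor, 3 mm above the bench.
- pot0: sample pot (5 to 7 of the seven alike pots are present; None if absent): white cylinder 48 mm in diameter and 35 mm high with a 3 mm bevel round its foot, and a black screw cap 21 mm in diameter on top of it from 35 to 54 mm above the underside. About 80 g. Origin: centre of its underside; z along its axis towards the cap (yaw means nothing).
- pot1: sample pot (5 to 7 of the seven alike pots are present; None if absent): white cylinder 48 mm in diameter and 35 mm high with a 3 mm bevel round its foot, and a black screw cap 21 mm in diameter on top of it from 35 to 54 mm above the underside. About 80 g. Origin: centre of its underside; z along its axis towards the cap (yaw means nothing).
- pot2: sample pot (5 to 7 of the seven alike pots are present; None if absent): white cylinder 48 mm in diameter and 35 mm high with a 3 mm bevel round its foot, and a black screw cap 21 mm in diameter on top of it from 35 to 54 mm above the underside. About 80 g. Origin: centre of its underside; z along its axis towards the cap (yaw means nothing).
- pot3: sample pot (5 to 7 of the seven alike pots are present; None if absent): white cylinder 48 mm in diameter and 35 mm high with a 3 mm bevel round its foot, and a black screw cap 21 mm in diameter on top of it from 35 to 54 mm above the underside. About 80 g. Origin: centre of its underside; z along its axis towards the cap (yaw means nothing).
- pot4: sample pot (5 to 7 of the seven alike pots are present; None if absent): white cylinder 48 mm in diameter and 35 mm high with a 3 mm bevel round its foot, and a black screw cap 21 mm in diameter on top of it from 35 to 54 mm above the underside. About 80 g. Origin: centre of its underside; z along its axis towards the cap (yaw means nothing).
- pot5: sample pot (5 to 7 of the seven alike pots are present; None if absent): white cylinder 48 mm in diameter and 35 mm high with a 3 mm bevel round its foot, and a black screw cap 21 mm in diameter on top of it from 35 to 54 mm above the underside. About 80 g. Origin: centre of its underside; z along its axis towards the cap (yaw means nothing).
- pot6: sample pot (5 to 7 of the seven alike pots are present; None if absent): white cylinder 48 mm in diameter and 35 mm high with a 3 mm bevel round its foot, and a black screw cap 21 mm in diameter on top of it from 35 to 54 mm above the underside. About 80 g. Origin: centre of its underside; z along its axis towards the cap (yaw means nothing).
- gauge: coating-thickness gauge: black box 100 x 50 x 30 mm (x, y, z), green screen on top, steel snout 22 mm long, 24 wide, 30 high at its +x end. Origin: centre of the underside of the box; x towards the snout, so it spans x -50 to +72 mm; z up. Its bottom edges are rounded by 3 mm. About 150 g, balance point 6 mm in front (+x) of the origin.
- cutter: cross-cut cutter: straight aluminium handle 92 x 20 x 26 mm with a dark steel head 28 x 34 x 26 mm at its +x end. Origin: underside, middle of the whole 120 mm length; x towards the head (handle from -60 to +32 mm, head from +32 to +60 mm); z up. Bottom edges rounded by 3 mm. About 140 g, balance point 6 mm in front (+x) of the origin.
- case: black instrument case, fixed on the bench: 170 mm deep (its x, hinge side at +x), 230 mm wide (its y), rim 60 mm above the bench, walls 5 mm. Inside is a rigid grey insert, its flat top 38 mm above the bench, with two flat cutouts 14 mm deep: one shaped like the gauge, one like the cutter, 2 mm wider on every side, snout and head pointing to the hinge side. Origin: centre of the underside.
- gauge_nest (a point): on the floor of the gauge's cutout, 24 mm above the bench: where the gauge's origin lies when home; axes parallel to the case's (gauge x along case x). In each long side of the cutout, 5 mm in front (+x) of here, a sprung rubber pad stands 3 mm out of the wall: the gauge stops on them 5 to 9 mm too high, perhaps askew, until pushed down over them with roughly 5 to 10 N; they then hold it.
- cutter_nest (a point): on the floor of the cutter's cutout, 24 mm above the bench: where the cutter's origin lies when home; axes parallel to the case's (cutter x along case x). It has the same sprung pads as the gauge's cutout, 5 mm in front (+x) of here.
- case_lid (a joint): angle of the case's hinged lid (rad): 0 shut, 1.57 upright, at most 1.95. The lid is a plate 170 mm (from hinge to free edge) x 230 x 10 mm; a stiff hinge holds it wherever it is left; 2 to 5 N at its free edge moves it.
- lid_edge (a point): middle of the lid's free edge, on its outer face (the upper face when shut).
- lid_hinge (a point): middle of the lid's hinge line, on the case's rim, 60 mm above the bench; its axes are the case's: x points from the case outwards past the hinge, the hinge line runs along y. Shut, the lid reaches 170 mm from here to -x.
- paint_can: paint can, 90 mm in diameter, 110 mm high: a bystander, to be left alone.
- tape: roll of masking tape, 100 mm in diameter, 25 mm high: a bystander, to be left alone.
- brush: paint brush lying on the bench: a bystander, to be left alone.
- scraper: scraper lying on the bench: a bystander, to be left alone.
- roller: small paint roller on its wire frame, lying on the bench: a bystander, to be left alone.
- cup: white plastic cup, 70 mm in diameter, 80 mm high: a bystander, to be left alone.
Mind the look-alikes: they are no part of the job. Leave any brown look-alike of the pot1 alone. Leave any yellow look-alike of the pot5 alone.

How it is judged (in metres and radians):
On the way, in this order (a step that is already met when the one before it is completed fails the run):
1. gauge and cutter are both pressed home in their cutouts (horizontal distance between gauge and gauge_nest below 0.005 m and z of gauge in the frame of gauge_nest below 0.003 m and angle between each of gauge, cutter's own z axis and vertical below 0.05 rad and horizontal distance between cutter and cutter_nest below 0.005 m and z of cutter in the frame of cutter_nest below 0.003 m), for 0.2 s.
2. the case's lid is shut over them (value of joint case_lid below 0.04 rad), for 0.2 s.
At the end, for the whole second after the job is handed in: Gauge and cutter level in their cutouts (within 5 mm sideways, under 3 mm above the nest), lid under 0.04 rad; every pot upright (0.08 rad), at rest on the tin's floor (within 4 mm) inside its wall, and one within 12 mm of the tin's centre (all of step 1 and value of joint case_lid below 0.04 rad and horizontal distance between any of pot0, pot1, pot2, pot3, pot4, pot5, pot6 and tin_floor below 0.012 m and horizontal distance between each of pot0, pot1, pot2, pot3, pot4, pot5, pot6 and tin_floor below 0.058 m and z of each of pot0, pot1, pot2, pot3, pot4, pot5, pot6 in the frame of tin_floor below 0.004 m and angle between each of pot0, pot1, pot2, pot3, pot4, pot5, pot6's own z axis and vertical below 0.08 rad and linear speed of each of pot0, pot1, pot2, pot3, pot4, pot5, pot6 below 0.02 m/s); the robot touches nothing.
It fails at once if a bystander is pushed more than 4 cm or knocked over (distance of any of paint_can, tape, brush, scraper, roller, cup from where it was at the start of the episode above 0.04 m or angle between any of paint_can, cup's own z axis and vertical above 0.6 rad).
Of pot0, pot1, pot2, pot3, pot4, pot5, pot6 only 5 to 7 are there at a start; the rules pass over those that are not, and their reading is None.
At some moment in a run one of pot0, pot1, pot2, pot3, pot4, pot5, pot6, gauge, cutter may be knocked a few centimetres aside while the robot is not near it.
It also fails if it takes over 210 s, if anything falls off the work surface, if the arm or the gripper's body presses on something with over 40 N, if the wrist force passes 120 N, or if a joint passes its speed limit or range.

## Working session

There is one attempt and no reset: what is moved stays moved. The work goes in short steps, Python scripts to look and compute and a shell command to move; the robot and the scene stay as the last step left them, time stands still between calls to the robot, and variables do not carry over. Pictures are saved under pics/ and viewed, about 12 in all and at most 16, crops included, and the job is handed in when it is done.

```bash
mkdir -p pics; cat > h.py <<'E'
import numpy as np,cv2
from cell import readout,imaging,ticket,manip
def cam(n,save=None):
    c=imaging.read_camera(n); c['R']=np.array(c['R']);c['t']=np.array(c['t']); c['img']=np.array(c['pixels'])
    if save: cv2.imwrite('pics/'+save+'.png',c['img'])
    return c
def ray(c,u,v,z):
    d=c['R'].T@np.array([(u-c['cx'])/c['fx'],(v-c['cy'])/c['fy'],1.]); o=-c['R'].T@c['t']
    return o+d*(z-o[2])/d[2]
def proj(c,X):
    p=c['R']@np.array(X,float)+c['t']; return np.array([c['fx']*p[0]/p[2]+c['cx'],c['fy']*p[1]/p[2]+c['cy']])
E
python3 - <<'E'
from h import *
import pickle
for n in('scene','side','wrist'):
    c=cam(n,n+'0'); print(n,-c['R'].T@c['t'],c['R'][2],c['fx'])
    c['pixels']=None; pickle.dump(c,open(n+'0.pkl','wb'))
s=readout.read_state();print({k:np.round(v,3) for k,v in s.items()},manip.tip_extent)
E
```

```text
scene [1067.14919221 -688.23092434  825.53781649] [-0.44619292  0.58607706 -0.67633244] 489.54551736956176
side [  364.00191752 -1094.58244716   718.51745135] [ 0.16161913  0.84360667 -0.51206156] 595.1296550313028
wrist [649.53299225  75.17240021 371.51802863] [-0.00213923 -0.29660031 -0.95499931] 356.37636879365004
{'clock': np.float64(0.15), 'joint_pos': array([-0.098,  0.384,  0.044,  1.599, -0.018,  1.161, -0.05 ]), 'qd': array([ 0.   , -0.002, -0.001, -0.004, -0.002, -0.   ,  0.   ]), 'tau': array([ 2.0000e-03, -4.3405e+01,  1.0270e+00, -2.4998e+01,  1.1000e-02,
        7.0000e-03,  0.0000e+00]), 'tool_pos': array([6.49294e+02, 1.00000e-03, 2.55142e+02]), 'orientation': array([-2.22 , -2.22 ,  0.003]), 'force': array([-0.254, -0.835, -0.   ]), 'moment': array([ 0.04 ,  0.016, -0.005]), 'width': np.float64(85.691)} 25.0
```

View pics/scene0.png

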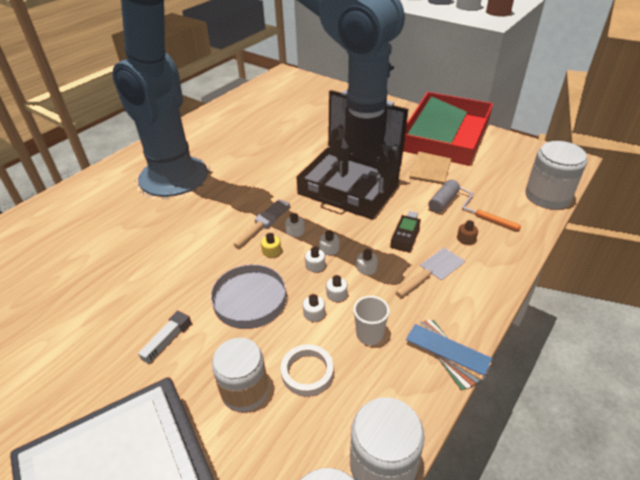

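View pics/side0.png

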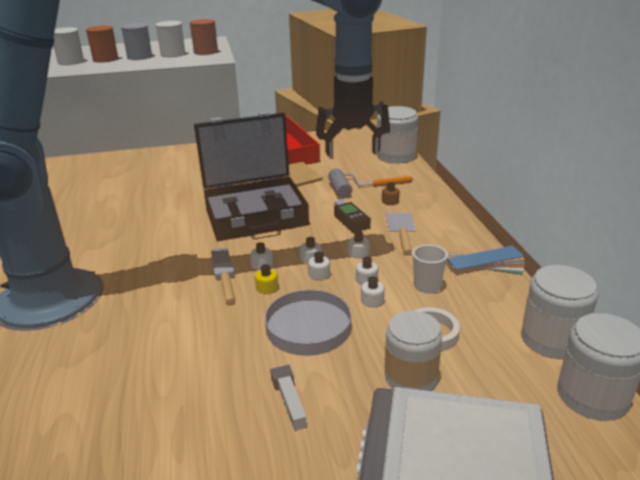

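Six white pots are visible, in the scene view at (294,222), (329,240), (315,257), (367,260), (337,287) and (314,306). The yellow one at (270,243) and the brown one at (468,232) are look-alikes. The tin is at (249,296), the cutter at (165,336) with its head towards (180,320), the gauge at (405,232), and the case is open at (350,180).

```bash
python3 - <<'E'
from h import *
import pickle
S=pickle.load(open('scene0.pkl','rb'));D=pickle.load(open('side0.pkl','rb'))
caps={}
for n,c,roi in(('scene',S,(220,205,490,320)),('side',D,(235,180,410,310))):
    x0,y0,x1,y1=roi; g=c['img'].max(2)[y0:y1,x0:x1]
    k,l,st,ce=cv2.connectedComponentsWithStats((g<60).astype(np.uint8))
    print(n)
    for i in range(1,k):
        if st[i,4]>15:
            u,v=ce[i]+[x0,y0]; print(np.round([u,v]),st[i,2:5],np.round(ray(c,u,v,45)[:2]))
for c,z,p in((S,30,(249,292)),(D,30,(308,315))):
    print('tin',ray(c,*p,z))
a=cv2.resize(S['img'][80:220,290:420],None,fx=3.9,fy=3.9,interpolation=2)[:,:400]
a=cv2.resize(S['img'][85:220,290:415],(400,432),interpolation=2)
b=cv2.resize(D['img'][110:245,190:315],(400,432),interpolation=2)
cv2.imwrite('pics/case.png',np.hstack([a,b]))
E
```

```text
scene
[362. 209.] [ 47  13 330] [568. 139.]
[294. 218.] [ 6  7 33] [448.  13.]
[329. 235.] [ 6  9 41] [557.  11.]
[398. 246.] [17 11 43] [708.  73.]
[367. 254.] [ 6  9 41] [666.   8.]
[314. 254.] [ 6  5 17] [566. -59.]
side
[242. 181.] [15  3 21] [439. 363.]
[266. 186.] [ 71  24 380] [498. 317.]
[269. 218.] [  69   42 1157] [482. 141.]
[236. 211.] [ 5 11 24] [409. 194.]
[260. 246.] [ 6  7 22] [446.  18.]
tin [ 511.73806219 -223.60026012   30.        ]
tin [ 505.40278355 -225.14653076   30.        ]
```

View pics/case.png

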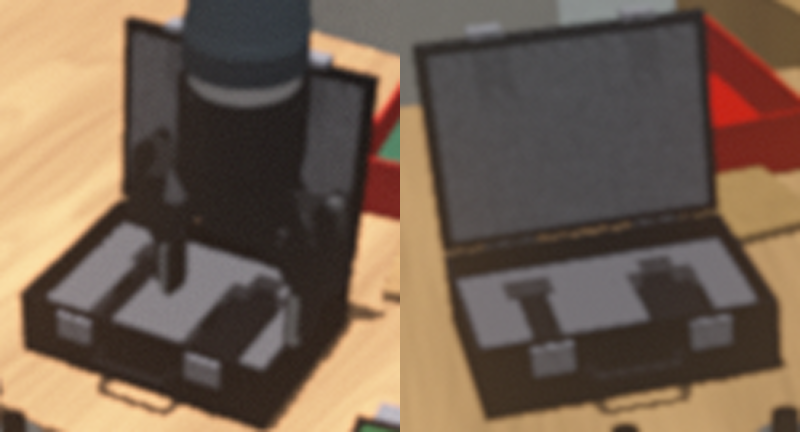

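View pics/wrist0.png

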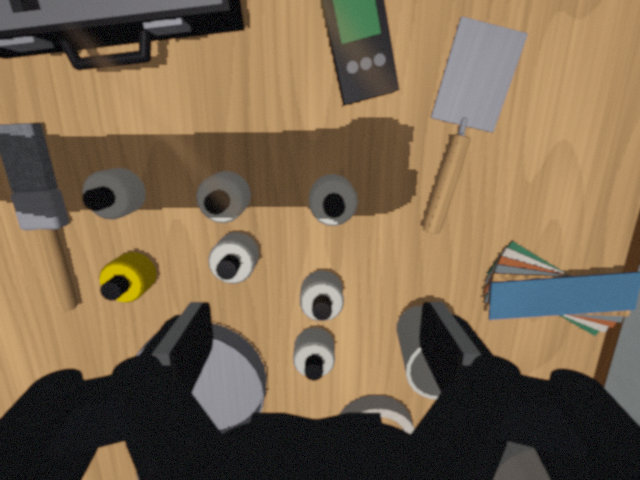

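The case front (latches) faces the pots and its hinge is on the far (+y) side. The cutter cutout is on the low-x side and the gauge cutout on the high-x side. The wrist view shows the gauge at (362,50) and the pots between (115,193) and (313,352).

```bash
python3 - <<'E'
from h import *
import pickle
S=pickle.load(open('scene0.pkl','rb'));D=pickle.load(open('side0.pkl','rb'));W=pickle.load(open('wrist0.pkl','rb'))
print('case side', [np.round(ray(D,190+(u-400)/3.2,110+v/3.2,60)[:2]) for u,v in((472,352),(775,300),(447,245),(718,210))])
print('case scene', [np.round(ray(S,290+(u)/3.2,85+v/3.2,60)[:2]) for u,v in((25,297),(265,372),(130,203))])
for z,p in((54,(97,197)),(54,(215,201)),(54,(333,205)),(54,(229,266)),(54,(322,307)),(54,(314,366)),(30,(345,102)),(30,(397,88)),(30,(328,2)),(30,(391,0))): print('wrist',p,np.round(ray(W,*p,z)[:2]))
print('cutter side',[np.round(ray(D,*p,z)[:2]) for p,z in(((282,371),26),((298,420),20),((272,372),26),((290,366),26))])
print('cutter scene',[np.round(ray(S,*p,z)[:2]) for p,z in(((181,318),26),((145,352),26))])
E
python3 -m jog '85 0 0 -30 0;85 0 -50 -30 0;85 0 -100 -30 0;85 0 -110 -30 0;85 0 -110 -30 0'
```

```text
case side [array([351., 135.]), array([578., 160.]), array([340., 320.]), array([562., 330.])]
case scene [array([364., 137.]), array([583., 165.]), array([352., 306.])]
wrist (97, 197) [452.  16.]
wrist (215, 201) [558.  12.]
wrist (333, 205) [664.   8.]
wrist (229, 266) [566. -51.]
wrist (322, 307) [655. -94.]
wrist (314, 366) [ 647. -163.]
wrist (345, 102) [675.  97.]
wrist (397, 88) [721. 109.]
wrist (328, 2) [659. 175.]
wrist (391, 0) [711. 177.]
cutter side [array([ 436., -357.]), array([ 445., -461.]), array([ 420., -356.]), array([ 451., -348.])]
cutter scene [array([ 442., -356.]), array([ 448., -454.])]
clock: 0.78
tool_pos: [539.3, -0.0, 285.6]
orientation: [-2.221, -2.221, 0.001]
force: [0.0, -0.3, -0.7]
width: 85.0
```

```bash
python3 -m jog '85 60 -30 -30 0;85 120 -60 -40 0;85 130 -70 -60 0;85 130 -70 -60 0;85 130 -70 -60 0'; python3 - <<'E'
from h import *
import pickle
c=cam('wrist','w1');c['pixels']=None;pickle.dump(c,open('w1.pkl','wb'))
E
```

```text
clock: 1.4
tool_pos: [470.8, 129.1, 345.5]
orientation: [2.223, 2.22, -0.001]
force: [0.2, -1.1, 0.2]
width: 84.9
```

View pics/w1.png

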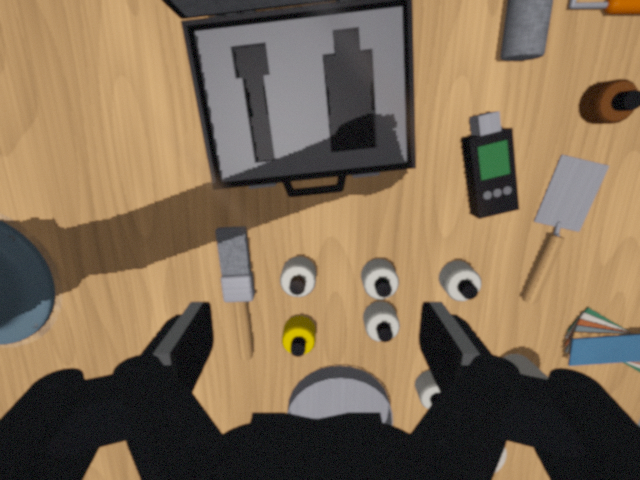

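View: cutouts are clear, the gauge is at (491,170) with its snout up, and the cutter cutout spans (252,45)–(263,160).

```bash
python3 - <<'E'
from h import *
import pickle
c=pickle.load(open('w1.pkl','rb')); im=c['img']; g=im.max(2)
def rect(mask,z,off,dz=0,mn=300):
    cs,_=cv2.findContours(mask.astype(np.uint8),cv2.RETR_EXTERNAL,cv2.CHAIN_APPROX_NONE)
    for k in cs:
        if cv2.contourArea(k)<mn: continue
        P=np.array([ray(c,u+off[0],v+off[1],z)[:2] for u,v in k[:,0]],np.float32)
        (cx,cy),wh,a=cv2.minAreaRect(P); 
        print(np.round([cx,cy,*wh,a],1), 'contour px',k[:,0].mean(0).round())
m=(g<85)
for n,(x0,y0,x1,y1) in(('cutter cut',(222,36,285,170)),('gauge cut',(312,22,390,160))):
    s=np.zeros_like(m); s[y0:y1,x0:x1]=m[y0:y1,x0:x1]; print(n); rect(s,38,(0,0))
s=np.zeros_like(m); s[105:225,455:530]=g[105:225,455:530]<50; print('gauge dark z30'); rect(s,30,(0,0))
hsv=cv2.cvtColor(im,cv2.COLOR_BGR2HSV); s=np.zeros_like(m); s[105:225,455:530]=((hsv[...,1]>120)&(hsv[...,0]>40)&(hsv[...,0]<90))[105:225,455:530]; print('screen'); rect(s,30,(0,0),mn=100)
print('gauge corners',[np.round(ray(c,*p,30)[:2]) for p in((466,137),(511,129),(518,207),(479,214),(486,124))])
for p in((297,284),(382,288),(467,290),(380,328)): print(p,np.round(ray(c,*p,54)[:2]))
E
```

```text
cutter cut
[407.7 222.7  39.4 134.5   7.1] contour px [258. 111.]
gauge cut
[511.4 237.  135.   89.7  89.9] contour px [351. 103.]
gauge dark z30
[680.1 150.8  56.3  99.6  14. ] contour px [490. 172.]
screen
[682.  167.3  35.5  41.3  13.7] contour px [494. 160.]
gauge corners [array([646., 194.]), array([697., 202.]), array([720., 110.]), array([673., 102.]), array([667., 208.])]
(297, 284) [447.  18.]
(382, 288) [553.  12.]
(467, 290) [660.   9.]
(380, 328) [554. -44.]
```

```bash
python3 -c "
import cv2;i=cv2.imread('pics/w1.png');cv2.imwrite('pics/z1.png',cv2.resize(cv2.hconcat([i[20:230,225:395],i[95:305,450:620]]),None,fx=2.35,fy=2.35,interpolation=2))"
```

```text
(no output)
```

View pics/z1.png

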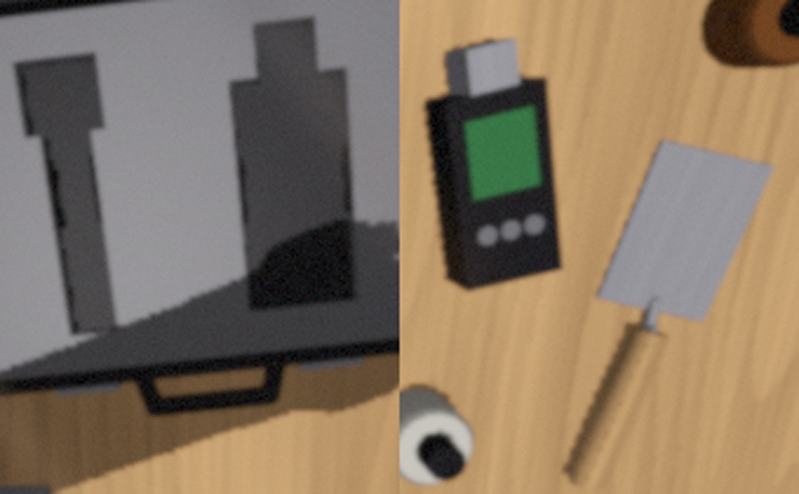

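The crop shows both cutouts with crisp corners, and the gauge with its screen, snout and top-right edge. Next I turn those corners into positions.

```bash
python3 - <<'E'
from h import *
import pickle
c=pickle.load(open('w1.pkl','rb'))
f=lambda P,ox,z:np.array([ray(c,ox+u/2.35,20+v/2.35 if ox==225 else 95+v/2.35,z)[:2] for u,v in P])
G=f([(231,83),(346,68),(355,298),(249,308),(253,24),(314,17)],225,38)
K=f([(15,63),(96,54),(26,134),(104,128),(72,332),(115,330)],225,38)
U=f([(546,80),(560,267),(468,287),(515,40)],450-400/2.35,30)
print(G.round(),K.round(),U.round())
def ax(a,b):
    d=b-a; return np.degrees(np.arctan2(d[1],d[0]))
b=(G[2]+G[3])/2;t=(G[4]+G[5])/2;print('gauge nest',b+(t-b)*52/126,'len',np.linalg.norm(t-b),ax(b,t),ax(G[0],G[1])+90,ax(G[3],G[2])+90)
b=(K[4]+K[5])/2;t=(K[0]+K[1])/2;print('cutter nest',b+(t-b)*62/124,'len',np.linalg.norm(t-b),ax(b,t),ax(K[0],K[1])+90)
E
```

```text
[[479. 279.]
 [531. 285.]
 [540. 183.]
 [488. 179.]
 [489. 302.]
 [516. 305.]] [[381. 287.]
 [418. 291.]
 [384. 257.]
 [420. 260.]
 [401. 167.]
 [422. 168.]] [[698. 202.]
 [721. 108.]
 [674.  98.]
 [680. 221.]]
gauge nest [509.46288783 231.60889328] len 123.54064167516673 95.51059853239698 96.6015919855286 95.13167988335053
cutter nest [405.35698354 228.18268395] len 121.79280026019714 95.58198006561595 95.53313621205479
```

```bash
python3 -m jog '85 6 50 60 -5;85 13 100 120 -14;85 20 150 170 -14;85 26 190 220 -14;85 26 213 230 -14;85 26 213 230 -14;85 26 213 230 -14' 50; python3 - <<'E'
from h import *
import pickle
c=cam('wrist','w2');c['pixels']=None;pickle.dump(c,open('w2.pkl','wb'))
c=pickle.load(open('w2.pkl','rb'));s=readout.read_state();print(s['tool_pos'],s['orientation'])
im=c['img'];hsv=cv2.cvtColor(im,cv2.COLOR_BGR2HSV)
m=((hsv[...,1]>120)&(hsv[...,0]>40)&(hsv[...,0]<90)).astype(np.uint8)
cs,_=cv2.findContours(m,0,1);k=max(cs,key=cv2.contourArea)
P=np.array([ray(c,u,v,30)[:2] for u,v in k[:,0]],np.float32);print(cv2.minAreaRect(P),k[:,0].mean(0))
E
```

```text
clock: 2.33
tool_pos: [683.0, 151.7, 112.9]
orientation: [-1.939, -2.469, 0.007]
force: [0.0, 0.1, 0.5]
width: 85.2
[683.55315604 152.55346701 115.27650422] [-1.93931901e+00 -2.47149184e+00  2.22670897e-03]
((695.7612915039062, 154.80653381347656), (16.126815795898438, 9.549842834472656), 13.764020919799805) [341.33088235 261.32352941]
```

View pics/w2.png

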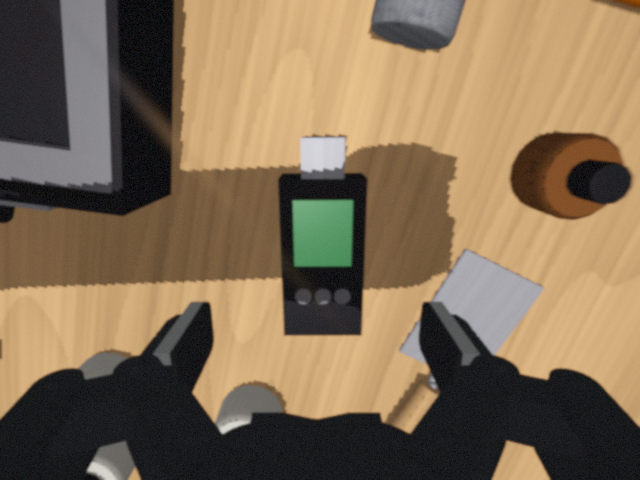

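The gauge is squarely between the jaws: its top spans (280–366, 175–335). The scraper blade corner at (402,348) is close to where the right finger will come down, so I check the clearance.

```bash
cat >> h.py <<'E'
from scipy.spatial.transform import Rotation as Ro
def tool(X,s=None):
    s=s or readout.read_state(); return Ro.from_rotvec(s['orientation']).inv().apply(np.array(X)-np.array(s['tool_pos']))
def go(X,s=None):  # shift in tool axes to bring TCP to X
    return np.round(tool(X,s),1)
def yawdeg(): return np.degrees(np.arctan2(*Ro.from_rotvec(readout.read_state()['orientation']).apply([1,0,0])[[1,0]]))
E
python3 - <<'E'
from h import *
import pickle
c=pickle.load(open('w2.pkl','rb'))
print(yawdeg())
for p in((280,175),(366,175),(361,335),(285,335),(300,137),(345,137)): X=ray(c,*p,30);print('g',p,X.round(1)[:2],tool(X).round(1))
for p in((402,348),(435,372),(542,290),(470,250)): X=ray(c,*p,3);print('scr',p,tool(X).round(1))
E
```

```text
103.75921331331536
g (280, 175) [651.4 195.5] [ 49.5 -20.9  85.3]
g (366, 175) [697.8 206.8] [49.4 26.8 85.2]
g (361, 335) [722.8 108.4] [-52.1  27.7  85.3]
g (285, 335) [675.6  96.8] [-52.2 -20.9  85.3]
g (300, 137) [657.7 217.9] [69.7 -9.5 85.2]
g (345, 137) [681.2 223.7] [69.7 14.7 85.2]
scr (402, 348) [-80.2  62.  112.3]
scr (435, 372) [-101.    88.3  112.3]
scr (542, 290) [-33.4 155.9 112.1]
scr (470, 250) [ -4.  102.2 112.2]
```

```bash
python3 -m jog '80 5 3 40 0;80 5 3 72 0;80 5 3 72 0;45 5 3 72 0;30 5 3 72 0;30 5 3 72 0;30 5 3 72 0;30 5 3 72 0' 60;  python3 -m jog '30 0 0 -40 0;30 0 0 -80 0;30 0 0 -120 0;30 0 0 -120 0'; python3 - <<'E'
from h import *
import pickle
print(manip.tip_extent)
c=cam('wrist','w3');c['pixels']=None;pickle.dump(c,open('w3.pkl','wb'))
E
```

```text
clock: 3.38
tool_pos: [687.8, 158.6, 47.4]
orientation: [1.938, 2.469, 0.005]
force: [-1.9, -0.3, 7.0]
width: 47.8
clock: 3.88
tool_pos: [690.8, 159.4, 173.6]
orientation: [1.934, 2.463, 0.019]
force: [1.7, 0.1, -1.6]
width: 47.9
25.0
```

View pics/w3.png

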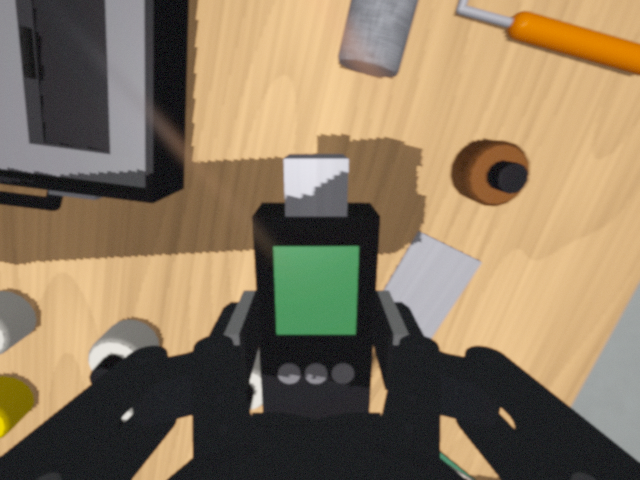

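The gauge is held squarely: snout tip edge at (285–348,156), box front edge at (254–378,208).

```bash
python3 - <<'E'
from h import *
import pickle
c=pickle.load(open('w3.pkl','rb')); s=readout.read_state(); print(s['tool_pos'],yawdeg(),s['force'],s['width'])
tz=np.array(s['tool_pos'])[2]
for top in (np.arange(tz-30,tz+6,6)):
  q=lambda u,v:tool(ray(c,u,v,top),s).round(1)
  a,b=q(254,207),q(378,207);e,f=q(285,156),q(348,156)
  print('top tool z',round(tz-top,1),'front w',round(b[1]-a[1],1),'front x,ymid',a[0],b[0],(a[1]+b[1])/2,'snout w',round(f[1]-e[1],1),'x',e[0],f[0],(e[1]+f[1])/2)
print('tool axes',Ro.from_rotvec(s['orientation']).as_matrix().round(3))
E
```

```text
[688.79136953 158.85646789 170.40839788] 103.73029303713753 [ 0.03192469 -0.38459168 -2.8485036 ] 47.72583456717454
top tool z 30.0 front w 53.1 front x,ymid 43.0 42.8 2.4499999999999993 snout w 25.8 x 64.2 64.2 2.5999999999999996
top tool z 24.0 front w 51.0 front x,ymid 44.3 44.1 2.3999999999999986 snout w 24.8 x 64.7 64.6 2.5
top tool z 18.0 front w 48.9 front x,ymid 45.6 45.4 2.3499999999999996 snout w 23.8 x 65.1 65.1 2.5
top tool z 12.0 front w 46.8 front x,ymid 46.9 46.7 2.299999999999999 snout w 22.7 x 65.6 65.5 2.45
top tool z 6.0 front w 44.6 front x,ymid 48.2 48.0 2.3000000000000007 snout w 21.8 x 66.0 65.9 2.4000000000000004
top tool z 0.0 front w 42.4 front x,ymid 49.4 49.3 2.1999999999999993 snout w 20.7 x 66.4 66.4 2.3499999999999996
tool axes [[-0.237  0.971  0.01 ]
 [ 0.971  0.237  0.002]
 [-0.001  0.01  -1.   ]]
```

```bash
python3 - <<'E'
from h import *
import pickle
S=pickle.load(open('scene0.pkl','rb'));D=pickle.load(open('side0.pkl','rb'))
# lid free corner left: side px, scene px -> triangulate
def P(c): return np.array([[c['fx'],0,c['cx']],[0,c['fy'],c['cy']],[0,0,1]])@np.hstack([c['R'],c['t'].reshape(3,1)])
for a,b in(((190+18/3.2,110+44/3.2),(290+128/3.2,85+20/3.2)),((190+303/3.2,110+10/3.2),(290+377/3.2,85+75/3.2)),((190+47/3.2,110+245/3.2),(290+130/3.2,85+203/3.2))):
    X=cv2.triangulatePoints(P(D),P(S),np.array(a).reshape(2,1),np.array(b).reshape(2,1));print((X[:3]/X[3]).ravel().round())
print(go((506.5,236.9,125)),yawdeg())
E
```

```text
[339. 322. 227.]
[561. 351. 225.]
[342. 319.  57.]
[ 119.1 -159.    43.7] 103.73029303713753
```

```bash
python3 -m jog '30 30 -40 0 2;30 60 -80 0 4;30 90 -120 10 6;30 119 -159 20 8;30 119 -159 40 8;30 119 -159 44 8;30 119 -159 44 8'; python3 - <<'E'
from h import *
import pickle
c=cam('wrist','w4');c['pixels']=None;pickle.dump(c,open('w4.pkl','wb'));s=readout.read_state();print(s['tool_pos'],yawdeg(),s['force'])
E
```

```text
clock: 4.8
tool_pos: [506.5, 235.7, 123.8]
orientation: [2.105, 2.324, 0.009]
force: [-0.1, 0.2, -1.3]
width: 47.8
[507.26415831 236.00294961 124.52692339] 95.63186886211986 [-0.22762201 -0.38572607 -1.71926455]
```

View pics/w4.png

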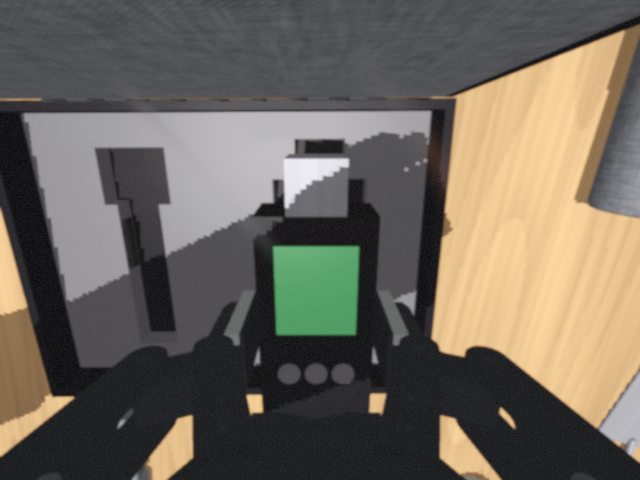

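The gauge hovers over its cutout: cutout snout end at (295–344,139), shoulders at (273,180) and (364,180). The case edges are parallel to the image axes, so the yaw matches.

```bash
python3 - <<'E'
from h import *
import pickle
c=pickle.load(open('w4.pkl','rb')); s=readout.read_state()
q=lambda u,v,z=38:tool(ray(c,u,v,z),s).round(1)
for p in((295,139),(344,139),(273,180),(364,180)): print('cut',p,q(*p))
top=s['tool_pos'][2]-18
for p in((285,156),(348,156),(254,206),(378,206)): print('gauge',p,q(*p,top))
for p in((97,148),(165,148),(106,204),(170,204),(150,331),(176,331),(133,335)): print('ccut',p,q(*p), ray(c,*p,38).round(1))
for p in((25,112),(430,109)): print('insert back',q(*p))
g=c['img'].max(2); print(g[130:160:2,320],g[165:200:3,268])
E
```

```text
cut (295, 139) [ 69.1 -12.3  86.4]
cut (344, 139) [69.1 14.5 86.7]
cut (273, 180) [ 46.8 -25.1  86.3]
cut (364, 180) [46.7 26.4 86.8]
gauge (285, 156) [ 65.1 -12.1  17.9]
gauge (348, 156) [65.1 11.  18.1]
gauge (254, 206) [ 46.5 -24.4  17.8]
gauge (378, 206) [46.4 23.  18.2]
ccut (97, 148) [  64.5 -120.8   85.3] [381.6 288.4  38. ]
ccut (165, 148) [ 64.4 -83.7  85.7] [418.6 292.   38. ]
ccut (106, 204) [  33.3 -121.3   85.3] [384.1 257.3  38. ]
ccut (170, 204) [ 33.2 -84.7  85.7] [420.6 260.8  38. ]
ccut (150, 331) [ -49.8 -107.6   85.4] [405.9 176.   38. ]
ccut (176, 331) [-49.9 -91.   85.6] [422.5 177.5  38. ]
ccut (133, 335) [ -52.7 -119.    85.3] [394.9 172.   38. ]
insert back [  83.1 -155.5   85. ]
insert back [84.5 60.3 87.2]
[190 190 189 189 160  83  53  32  31  28  29  38  85  99 178] [193 193 194 192 192 192 191 190 189 191 190 188]
```

```bash
python3 -m jog '30 2 1.5 20 0;30 2 1.5 30 0;30 2 1.5 37 0;30 2 1.5 41 0;30 2 1.5 41 0'; python3 -m jog '30 0 0 3 0;30 0 0 6 0;30 0 0 9 0;30 0 0 9 0'
```

```text
clock: 5.48
tool_pos: [508.8, 238.1, 83.2]
orientation: [2.105, 2.323, 0.011]
force: [-0.4, 0.0, -1.8]
width: 47.4
clock: 5.98
tool_pos: [509.0, 238.5, 74.2]
orientation: [2.105, 2.324, 0.012]
force: [-0.8, 0.5, 1.3]
width: 47.8
```

```bash
python3 -m jog '30 0 0 3 0;30 0 0 5 0;30 0 0 5 0;30 0 0 5 0' 80; python3 -m jog '30 0 0 3 0;30 0 0 5 0;30 0 0 5 0;30 0 0 5 0'
```

```text
clock: 6.48
tool_pos: [509.2, 238.6, 71.4]
orientation: [2.105, 2.324, 0.011]
force: [-5.5, -2.5, 14.9]
width: 46.9
clock: 6.98
tool_pos: [509.3, 238.7, 71.3]
orientation: [2.106, 2.324, 0.008]
force: [-10.1, -5.0, 31.9]
width: 46.6
```

```bash
python3 -m jog '57 0 0 -4 0;57 0 0 -4 0;57 0 0 -4 0;57 0 0 -4 0;57 0 0 -40 0;57 0 0 -80 0;57 0 0 -120 0;57 0 0 -120 0'; python3 - <<'E'
from h import *
import pickle
c=cam('wrist','w5');s=readout.read_state();c['pixels']=None;c['s']=s;pickle.dump(c,open('w5.pkl','wb'));print(s['tool_pos'],s['force'])
E
```

```text
clock: 7.98
tool_pos: [511.1, 240.1, 195.0]
orientation: [2.104, 2.321, 0.02]
force: [-0.3, 0.3, 0.2]
width: 57.2
[509.48441431 239.26886545 192.64243363] [-0.51650383  0.09756533 -0.3111396 ]
```

View pics/w5.png

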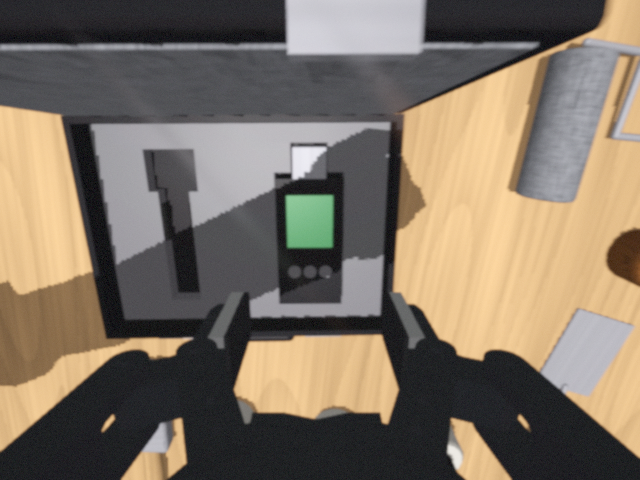

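The gauge sits flat in its cutout, with an even gap round it. Next, the cutter.

```bash
python3 - <<'E'
from h import *
print(go((443,-400,180)))
E
python3 -m jog '85 -60 0 0 0;85 -120 -10 0 0;85 -180 -20 0 0;85 -240 -30 0 0;85 -300 -60 0 0;85 -360 -80 0 0;85 -420 -100 0 0;85 -480 -120 0 0'
python3 - <<'E'
from h import *
print(go((443,-400,180)))
E
```

```text
[-629.7 -129.    11.1]
clock: 9.02
tool_pos: [436.7, -244.8, 189.4]
orientation: [2.107, 2.325, 0.011]
force: [1.1, 0.6, -0.1]
width: 85.0
[-155.1   -9.     9. ]
```

```bash
python3 -m jog '85 -60 -3 0 0;85 -120 -6 5 0;85 -155 -9 9 0;85 -155 -9 9 0;85 -155 -9 9 0'
python3 - <<'E'
from h import *
import pickle
c=cam('wrist','w6');s=readout.read_state();c['pixels']=None;c['s']=s;pickle.dump(c,open('w6.pkl','wb'));print(s['tool_pos'],s['force'])
E
```

```text
clock: 9.65
tool_pos: [442.4, -398.2, 178.1]
orientation: [-2.109, -2.329, -0.011]
force: [-0.8, 1.5, -0.2]
width: 85.1
[ 442.94961049 -397.66195689  178.55848894] [-0.45987761 -0.28819618 -0.04779171]
```

View pics/w6.png

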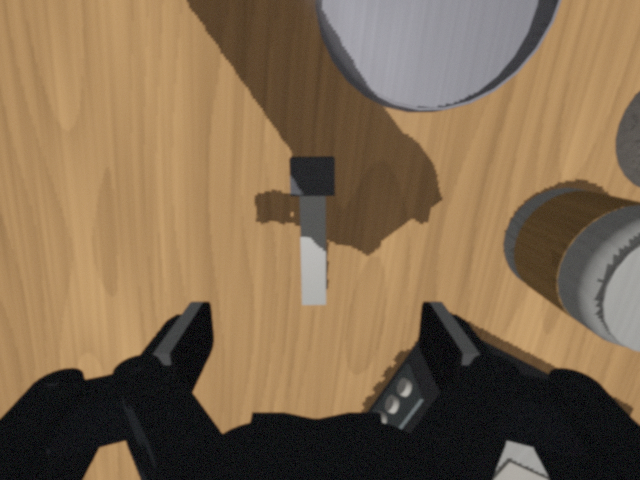

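The cutter is aligned with the tool: head (292–334,157–194), tail end at (314,304). The dark notebook edge begins at about (380,400).

```bash
python3 - <<'E'
from h import *
import pickle
c=pickle.load(open('w6.pkl','rb')); s=c['s']
q=lambda u,v,z=26:tool(ray(c,u,v,z),s).round(1)
for p in((292,157),(334,157),(293,194),(334,194),(302,304),(326,304)): print(p,q(*p))
print('book',q(365,410,0),q(415,340,0),yawdeg(),q(400,380,0))
E
```

```text
(292, 157) [ 54.3 -18.2 152.7]
(334, 157) [ 54.2  12.8 152.9]
(293, 194) [ 26.8 -18.  152.6]
(334, 194) [ 26.7  13.1 152.8]
(302, 304) [-65.8 -12.4 152.2]
(326, 304) [-65.9   7.6 152.3]
book [-198.9   48.7  178. ] [-117.7   93.1  178.6] 95.75265134245045 [-162.8   81.9  178.3]
```

```bash
python3 -m jog '60 0 -2.5 50 0;45 0 -2.5 100 0;45 0 -2.5 138 0;45 0 -2.5 138 0;30 0 -2.5 138 0;5 0 -2.5 138 0;5 0 -2.5 138 0;5 0 -2.5 138 0' 60;  python3 -m jog '5 0 0 0 0;5 0 0 0 0'
```

```text
clock: 10.7
tool_pos: [442.9, -398.2, 43.1]
orientation: [2.104, 2.327, 0.013]
force: [-1.0, 0.2, 6.6]
width: 17.9
clock: 10.95
tool_pos: [443.1, -398.4, 43.5]
orientation: [2.103, 2.326, 0.013]
force: [0.2, -0.3, -0.8]
width: 18.1
```

```bash
python3 -m jog '5 0 0 -50 0;5 0 0 -100 0;5 60 0 -110 0;5 120 0 -110 0;5 180 0 -110 0;5 240 10 -110 0;5 300 20 -110 0;5 360 25 -110 0'
python3 - <<'E'
from h import *
print(go((405.6,234.7,118)),yawdeg(),readout.read_state()['width'])
E
```

```text
clock: 11.95
tool_pos: [430.7, -36.2, 154.5]
orientation: [2.103, 2.325, 0.015]
force: [1.0, -0.1, -1.1]
width: 18.0
[272.    1.6  36.9] 95.73433858936136 18.002027130679103
```

```bash
python3 -m jog '5 60 0 0 0;5 120 0 0 0;5 180 1 0 0;5 240 1 0 0;5 272 1.5 20 0;5 272 1.5 37 0;5 272 1.5 37 0;5 272 1.5 37 0'
python3 - <<'E'
from h import *
import pickle
c=cam('wrist','w7');s=readout.read_state();c['pixels']=None;c['s']=s;pickle.dump(c,open('w7.pkl','wb'));print(s['tool_pos'],s['force'],yawdeg())
E
```

```text
clock: 12.95
tool_pos: [405.8, 234.0, 118.1]
orientation: [2.105, 2.323, 0.015]
force: [0.6, 0.7, -1.1]
width: 17.9
[406.08517911 234.11792445 118.46381453] [-0.33607099  0.09577913 -0.93858765] 95.64134901222447
```

View pics/w7.png

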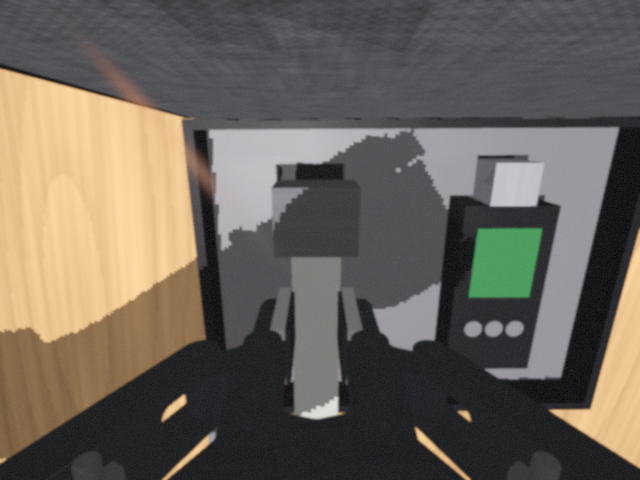

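The cutter hovers over its cutout: head front edge at (273–361,187), cutout front edge at (277–344,165). The gauge remains seated.

```bash
python3 - <<'E'
from h import *
import pickle
c=pickle.load(open('w7.pkl','rb')); s=c['s']
q=lambda u,v,z:tool(ray(c,u,v,z),s).round(1)
top=s['tool_pos'][2]-17.5
for p in((273,187),(361,187),(273,257),(361,257),(291,259),(341,259)): print('cutter',p,q(*p,top))
for p in((277,165),(344,165)): print('cut',p,q(*p,38))
b=c['img']; cv2.imwrite('pics/z7.png',cv2.resize(b[150:270,250:380],None,fx=4.5,fy=4.5,interpolation=2))
E
```

```text
cutter (273, 187) [ 53.9 -16.4  17.4]
cutter (361, 187) [53.8 16.6 17.8]
cutter (273, 257) [ 25.9 -17.5  17.3]
cutter (361, 257) [25.7 17.7 17.8]
cutter (291, 259) [ 25.  -10.3  17.4]
cutter (341, 259) [24.9  9.7 17.7]
cut (277, 165) [ 55.8 -21.5  80.3]
cut (344, 165) [55.8 14.9 80.7]
```

View pics/z7.png

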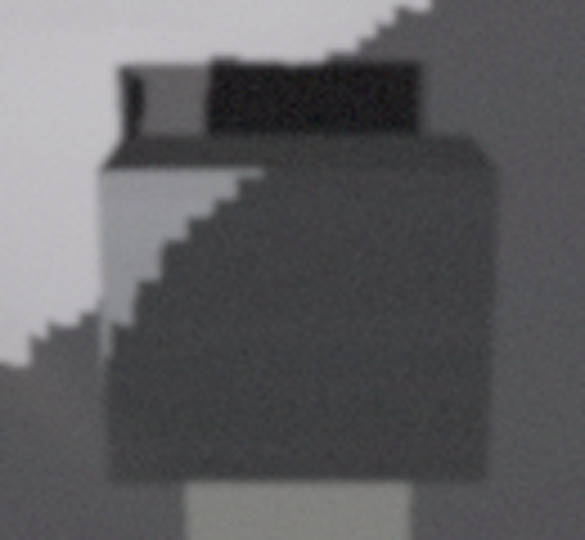

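```bash
python3 -m jog '5 0 -3 15 0;5 0 -3 25 0;5 0 -3 32 0;5 0 -3 35 0;5 0 -3 35 0;5 0 -3 35 0'; python3 -m jog '5 0 0 3 0;5 0 0 6 0;5 0 0 6 0;5 0 0 6 0'
```

```text
clock: 13.75
tool_pos: [403.8, 234.1, 83.6]
orientation: [2.105, 2.323, 0.017]
force: [-0.1, -0.2, -1.0]
width: 18.1
clock: 14.25
tool_pos: [403.8, 234.2, 77.6]
orientation: [2.105, 2.323, 0.017]
force: [0.3, 0.1, -1.4]
width: 18.1
```

```bash
python3 -m jog '5 0 0 2 0;5 0 0 4 0;5 0 0 6 0;5 0 0 6 0' 80; python3 -m jog '5 0 0 2 0;5 0 0 5 0;5 0 0 6 0;5 0 0 6 0'
```

```text
clock: 14.75
tool_pos: [403.9, 234.5, 71.8]
orientation: [2.104, 2.323, 0.017]
force: [-0.8, 0.1, 2.7]
width: 16.7
clock: 15.25
tool_pos: [404.1, 234.7, 67.1]
orientation: [2.104, 2.323, 0.016]
force: [-4.2, -2.3, 15.5]
width: 17.4
```

```bash
python3 -m jog '5 0 0 2 0;5 0 0 4 0;5 0 0 4 0;5 0 0 4 0'
```

```text
clock: 15.75
tool_pos: [404.2, 234.7, 67.0]
orientation: [2.105, 2.323, 0.012]
force: [-11.0, -7.4, 37.8]
width: 17.5
```

The cutter bottomed at the expected height (TCP 67.0 against 67.5 predicted) with 38 N. I release it, rise, and check numerically before closing the lid.

```bash
python3 -m jog '36 0 0 -2 0;36 0 0 -2 0;36 0 0 -2 0;36 0 0 -30 0;36 0 0 -80 0;36 0 0 -130 0;36 0 0 -150 0;36 0 0 -150 0'
python3 - <<'E'
from h import *
import pickle
c=cam('wrist','w8');s=readout.read_state();c['pixels']=None;c['s']=s;pickle.dump(c,open('w8.pkl','wb'));print(s['tool_pos'],s['force'],yawdeg())
u=np.array([-.098,.995,0]);H=np.array([449,322,0.])
print('above behind',go(H+u*45+[0,0,330]),'down',go(H+u*45+[0,0,232]))
E
```

```text
clock: 16.75
tool_pos: [403.8, 235.2, 218.2]
orientation: [2.104, 2.322, 0.017]
force: [-0.7, 0.2, -0.3]
width: 36.2
[402.68600861 234.49371741 216.58790979] [ 0.45423801 -0.84111396 -0.03962331] 95.6280287159677
above behind [ 127.5   55.9 -112.8] down [127.5  54.8 -14.9]
```

View pics/w8.png

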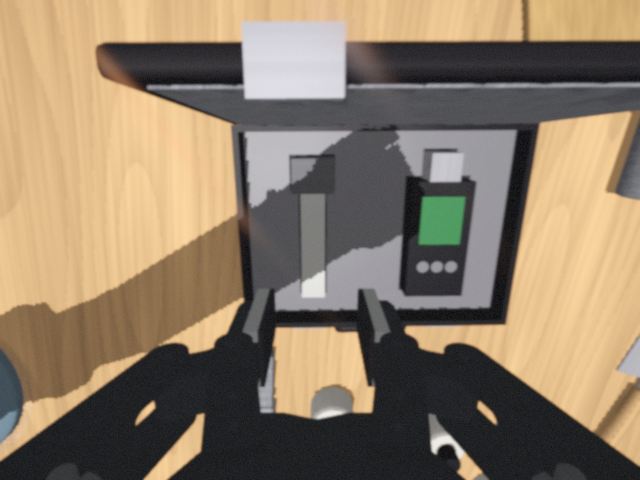

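Both tools lie flat in their cutouts. Now the lid.

```bash
python3 -m jog '0 0 20 -60 0;0 0 40 -113 0;0 40 56 -113 0;0 90 56 -113 0;0 127 56 -113 0;0 127 55 -60 0;0 127 55 -15 0;0 127 55 -15 0' 30
python3 -m jog '0 -10 0 0 0;0 -20 0 0 0;0 -30 0 0 0;0 -40 0 0 0'
```

```text
clock: 17.8
tool_pos: [441.3, 362.9, 225.0]
orientation: [2.106, 2.324, -0.011]
force: [-0.2, -0.4, 0.2]
width: -0.2
clock: 18.3
tool_pos: [445.7, 323.2, 226.7]
orientation: [2.106, 2.324, -0.006]
force: [-0.6, 2.2, -1.1]
width: -0.2
```

```bash
python3 -m jog '0 -28 0 5 0;0 -56 0 12 0;0 -72 0 22 0;0 -88 0 33 0;0 -101 0 46 0;0 -113 0 61 0;0 -113 0 61 0'
python3 -m jog '0 -8 0 17 0;0 -15 0 34 0;0 -18 0 50 0;0 -21 0 62 0;0 -21 0 68 0;0 -21 0 72 0;0 -21 0 72 0'
```

```text
clock: 19.18
tool_pos: [455.5, 208.2, 164.2]
orientation: [2.109, 2.323, -0.014]
force: [0.9, 0.4, -0.0]
width: -0.2
clock: 20.05
tool_pos: [456.8, 186.4, 94.9]
orientation: [2.109, 2.324, -0.019]
force: [-7.3, -3.0, 18.9]
width: -0.0
```

```bash
python3 -m jog '0 0 0 2 0;0 0 0 -60 0;0 -40 0 -120 0;36 -100 20 -180 0;36 -160 40 -230 0;36 -220 60 -235 0;36 -280 80 -235 0;36 -340 100 -235 0'
python3 - <<'E'
from h import *
print(go((540,-170,330)))
E
```

```text
clock: 21.05
tool_pos: [572.7, -98.2, 331.0]
orientation: [2.106, 2.323, -0.016]
force: [1.2, 0.1, -0.0]
width: 36.1
[-68.2 -39.6   1.9]
```

```bash
python3 -m jog '36 -40 -20 0 0;36 -68 -40 0 0;36 -68 -40 0 0;36 -68 -40 0 0;36 -68 -40 0 0'
cat > loc.py <<'E'
from h import *
def tin(c):
    im=c['img'];return None
def caps(c,save=None):
    im=c['img'].astype(int);hsv=cv2.cvtColor(c['img'],cv2.COLOR_BGR2HSV);out=[]
    m=(im.max(2)<55).astype(np.uint8)
    k,l,st,ce=cv2.connectedComponentsWithStats(m)
    for i in range(1,k):
        if 60<st[i,4]<900 and max(st[i,2:4])<45:
            u,v=ce[i]; ring=cv2.dilate((l==i).astype(np.uint8),np.ones((9,9)))-cv2.dilate((l==i).astype(np.uint8),np.ones((3,3)))
            sat=np.median(hsv[...,1][ring>0]); 
            out.append((u,v,sat,st[i,4],ray(c,u,v,46)))
    return out
E
python3 - <<'E'
from loc import *
import pickle
c=cam('wrist','w9');s=readout.read_state();c['pixels']=None;c['s']=s;pickle.dump(c,open('w9.pkl','wb'));print(s['tool_pos'])
for o in caps(c): print(np.round(o[:4]),o[4].round(1)[:2])
d=cam('scene','s9')
E
```

```text
clock: 21.68
tool_pos: [540.4, -167.4, 331.8]
orientation: [2.102, 2.328, -0.015]
force: [-0.3, 1.1, -0.7]
width: 35.9
[ 540.31421402 -167.65055971  331.78164018]
[242.   7.  12. 241.] [449.    9.8]
[458.  36.  13. 395.] [664.8   6. ]
[237. 102. 253. 333.] [446.5 -77.9]
[408. 207.  13. 231.] [ 645.8 -171.7]
```

View pics/w9.png

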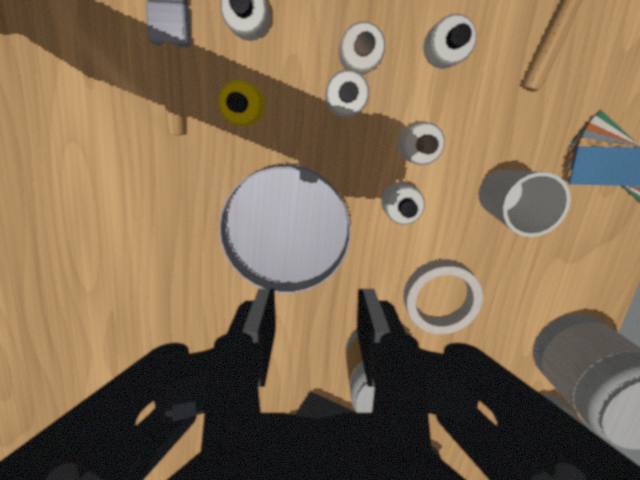

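Caps are at (242,7), (364,43), (459,36), (348,92), (427,143) and (407,207). The yellow look-alike is at (237,102), and the tin rim is centred near (285,228). I fit the tin circle on its rim plane.

```bash
python3 - <<'E'
from loc import *
import pickle
from scipy.optimize import least_squares as LS
c=pickle.load(open('w9.pkl','rb'));im=c['img'];hsv=cv2.cvtColor(im,cv2.COLOR_BGR2HSV)
m=np.zeros((480,640),np.uint8);m[155:300,210:360]=(hsv[...,1]<70)[155:300,210:360]
m=cv2.morphologyEx(m,cv2.MORPH_CLOSE,np.ones((5,5)))
k=max(cv2.findContours(m,0,1)[0],key=cv2.contourArea)[:,0]
print(k.min(0),k.max(0))
for z in(30,):
  P=np.array([ray(c,u,v,z)[:2] for u,v in k])
  for sel,n in((P[:,1]<-220,'far half'),(P[:,1]<1e9,'all')):
    r=LS(lambda q:np.hypot(*(P[sel]-q[:2]).T)-q[2],[508,-224,80],loss='soft_l1');print(n,r.x.round(1),np.abs(r.fun).mean().round(2))
for p in((242,7),(364,43),(459,36),(348,92),(427,143),(407,207)):
    x0,y0=p[0]-11,max(p[1]-11,0);g=im.max(2)[y0:y0+23,x0:x0+23];th=(float(g.min())+float(g.max()))/2
    g2=(g<min(th,90));ys,xs=np.nonzero(g2);u,v=xs.mean()+x0,ys.mean()+y0;print(p,np.round([u,v,g2.sum()]),ray(c,u,v,48).round(1)[:2])
E
```

```text
[218 165] [350 299]
far half [ 506.  -223.4   79.9] 2.18
all [ 506.3 -221.5   81. ] 1.57
(242, 7) [242.   7. 319.] [449.3   9. ]
(364, 43) [367.  41. 208.] [574.7  -7.8]
(459, 36) [459.  36. 425.] [664.6   5.7]
(348, 92) [348.  92. 278.] [562.  -56.5]
(427, 143) [426. 144. 320.] [653.  -99.9]
(407, 207) [408. 207. 265.] [ 645.2 -171.2]
```

```bash
python3 - <<'E'
from loc import *
import pickle
c=pickle.load(open('w9.pkl','rb'))
print('cup',ray(c,536,204,80).round(),'can',ray(cam('scene'),240,362,110).round(), ray(pickle.load(open('side0.pkl','rb')),413,328,110).round())
print(go((645.2,-171.2,140)),yawdeg())
for k in range(5):
    a=np.radians(5.6+72*k);print(k,np.round([507+52*np.cos(a),-223+52*np.sin(a)],1))
E
python3 -m jog '36 0 50 60 0;36 0 104 120 0;36 0 104 180 0;36 0 104 190 0;36 0 104 190 0'
python3 - <<'E'
from loc import *
print(yawdeg(),go((645.2,-171.2,63)))
E
```

```text
cup [ 769. -148.   80.] can [ 663. -397.  110.] [ 645. -398.  110.]
[-11.4 105.  191.5] 95.75736903987405
0 [ 558.8 -217.9]
1 [ 518.2 -172.2]
2 [ 462.1 -196.7]
3 [ 468.1 -257.5]
4 [ 527.8 -270.7]
clock: 22.45
tool_pos: [640.5, -158.1, 136.9]
orientation: [-2.103, -2.33, 0.023]
force: [-0.3, -0.2, 0.3]
width: 35.8
95.86630443437973 [-12.9   4.2  73.9]
```

```bash
cat >> loc.py <<'E'
def at(X,z=63):
    """refine cap nearest to expected X (xy) from a wrist image; print the shift to it"""
    c=cam('wrist');s=readout.read_state();u,v=proj(c,[*X,48]);r=25
    y0,x0=int(v)-r-5,int(u)-r-5;y0=max(y0,0);x0=max(x0,0)
    g=c['img'].max(2)[y0:y0+2*r+10,x0:x0+2*r+10]
    k,l,st,ce=cv2.connectedComponentsWithStats((g<70).astype(np.uint8))
    for i in range(1,k):
        if st[i,4]>150:
            P=ray(c,ce[i][0]+x0,ce[i][1]+y0,46);print('blob',(ce[i]+[x0,y0]).round(),st[i,2:5],'xy',P[:2].round(1),'shift',tool([P[0],P[1],z],s).round(1))
    print('exp px',u.round(),v.round(),'yaw',yawdeg().round(1),'pos',np.round(s['tool_pos'],1))
def to(x,y,z): print('shift',go((x,y,z)),'yaw',yawdeg().round(1))
E
python3 -c "
from loc import *
at((645.2,-171.2))"
```

```text
blob [325. 275.] [ 32  38 952] xy [ 646.8 -171.7] shift [-12.3   3.7  77.1]
exp px 323.0 276.0 yaw 95.8 pos [ 642.3 -159.1  140. ]
```

```bash
python3 -m jog '36 -12 4 40 0;36 -12 4 77 0;36 -12 4 77 0;36 -12 4 77 0;10 -12 4 77 0;10 -12 4 77 0;10 -12 4 77 0;10 -12 4 77 0' 60
python3 -m jog '10 0 0 -40 0;10 0 0 -78 0;10 0 0 -78 0'
python3 -c "
from loc import *
to(558.8,-217.9,66);print(readout.read_state()['tool_pos'])"
```

```text
clock: 23.5
tool_pos: [649.2, -172.0, 66.5]
orientation: [2.101, 2.326, -0.015]
force: [-1.1, -0.5, 6.8]
width: 18.4
clock: 23.88
tool_pos: [652.9, -172.0, 150.0]
orientation: [2.096, 2.32, -0.006]
force: [1.1, 0.4, -0.7]
width: 18.0
shift [-35.  -98.9  83.8] yaw 95.8
[ 652.93297702 -171.96387948  150.01294688]
```

```bash
python3 -m jog '10 -15 -50 0 0;10 -35 -99 0 0;10 -35 -99 20 0;10 -35 -99 20 0;10 -35 -99 20 0'
python3 -c "
from loc import *
to(558.8,-217.9,69)"
```

```text
clock: 24.5
tool_pos: [559.5, -215.5, 129.5]
orientation: [2.093, 2.323, -0.004]
force: [1.0, 0.4, -0.7]
width: 18.3
shift [-1.5 -1.4 60.5] yaw 96.0
```

```bash
python3 -m jog '10 -1.5 -1.5 30 0;10 -1.5 -1.5 50 0;10 -1.5 -1.5 58 0;10 -1.5 -1.5 61 0;10 -1.5 -1.5 61 0'
python3 -m jog '34 0 0 0 0;34 0 0 0 0;34 0 0 -10 0;34 0 0 -45 0;34 0 0 -80 0;34 0 0 -80 0;34 0 0 -80 0'
python3 -c "
from loc import *
to(653,-100,140)"
```

```text
clock: 25.12
tool_pos: [559.4, -217.9, 69.5]
orientation: [2.092, 2.322, -0.004]
force: [-1.3, 1.7, 2.2]
width: 18.1
clock: 26.0
tool_pos: [558.4, -216.8, 149.7]
orientation: [2.092, 2.322, -0.003]
force: [0.3, -0.8, -0.2]
width: 33.9
shift [106.5 106.1   9.2] yaw 96.0
```

```bash
python3 -c "
from loc import *
at((559,-218))"; python3 -m jog '34 50 50 5 0;34 107 106 10 0;34 107 106 10 0;34 107 106 10 0;34 107 106 10 0'
python3 -c "
from loc import *
at((653,-100),64)"
```

```text
blob [312. 249.] [ 32  37 930] xy [ 557.3 -218.6] shift [-0.9 -1.4 85.8]
exp px 315.0 249.0 yaw 96.0 pos [ 557.9 -216.6  148.8]
clock: 26.68
tool_pos: [650.5, -102.0, 137.3]
orientation: [2.097, 2.321, -0.01]
force: [-0.6, -1.1, 0.2]
width: 33.8
blob [322. 250.] [  33   40 1047] xy [654.5 -99.8] shift [ 3.6  3.8 73.6]
exp px 319.0 252.0 yaw 95.7 pos [ 650.5 -102.7  137.6]
```

```bash
python3 -m jog '34 3.5 4 40 0;34 3.5 4 73 0;34 3.5 4 73 0;34 3.5 4 73 0;10 3.5 4 73 0;10 3.5 4 73 0;10 3.5 4 73 0;10 3.5 4 73 0' 60
python3 -m jog '10 0 0 -40 0;10 -10 0 -75 0;10 -40 -20 -75 20;10 -80 -40 -75 30;10 -120 -70 -75 40;10 -140 -100 -75 50;10 -155 -130 -75 60;10 -155 -130 -75 72'
python3 -c "
from loc import *
to(527.8,-270.7,70);print(readout.read_state()['tool_pos'])"
```

```text
clock: 27.72
tool_pos: [655.4, -100.7, 66.6]
orientation: [2.097, 2.317, -0.008]
force: [-1.7, -1.7, 7.5]
width: 18.5
clock: 28.72
tool_pos: [537.0, -269.9, 142.9]
orientation: [3.015, 0.823, 0.003]
force: [0.2, -0.7, -1.6]
width: 18.4
shift [-8.1 -5.2 72.8] yaw 30.5
[ 536.96060506 -269.91380985  142.87548553]
```

```bash
python3 -m jog '10 -8 -5 0 7;10 -8 -5 20 7;10 -8 -5 20 7;10 -8 -5 20 7'
python3 -c "
from loc import *
to(527.8,-270.7,69.5)"
```

```text
clock: 29.22
tool_pos: [527.9, -269.4, 122.1]
orientation: [3.06, 0.641, 0.003]
force: [0.2, -0.4, -1.4]
width: 18.1
shift [-0.6  0.3 52.6] yaw 23.7
```

```bash
python3 -m jog '10 -0.5 0 25 0;10 -0.5 0 42 0;10 -0.5 0 49 0;10 -0.5 0 53 0;10 -0.5 0 53 0'
python3 -m jog '34 0 0 0 0;34 0 0 0 0;34 0 0 -10 0;34 0 0 -45 0;34 0 0 -75 0;34 0 0 -75 0'
python3 -c "
from loc import *
at((527.8,-270.7));to(664.6,6,140)"
```

```text
clock: 29.85
tool_pos: [528.5, -270.7, 69.7]
orientation: [3.059, 0.641, 0.005]
force: [0.0, -0.1, -0.2]
width: 18.3
clock: 30.6
tool_pos: [530.3, -270.9, 148.5]
orientation: [3.055, 0.639, 0.015]
force: [0.7, -0.5, 0.3]
width: 34.3
blob [310. 250.] [ 32  37 914] xy [ 530.3 -269.8] shift [ 1.  -1.3 83.6]
exp px 310.0 255.0 yaw 23.6 pos [ 529.  -270.   146.6]
shift [ 234.9 -198.6    3.4] yaw 23.6
```

```bash
python3 -m jog '34 47 -40 0 0;34 94 -79 0 0;34 141 -119 0 0;34 188 -158 0 0;34 235 -199 3 0;34 235 -199 3 0;34 235 -199 3 0;34 235 -199 3 0'
python3 -c "
from loc import *
at((664.6,6),64)"
```

```text
clock: 31.65
tool_pos: [663.5, 3.6, 139.8]
orientation: [3.057, 0.635, 0.007]
force: [-0.7, -0.5, -0.3]
width: 33.8
blob [309. 249.] [  33   39 1018] xy [665.8   6.9] shift [ 3.2 -3.8 76. ]
exp px 309.0 252.0 yaw 23.4 pos [663.7   3.5 140.1]
```

```bash
python3 -m jog '34 3 -3 40 0;34 3 -3 75 0;34 3 -3 75 0;34 3 -3 75 0;10 3 -3 75 0;10 3 -3 75 0;10 3 -3 75 0;10 3 -3 75 0' 60
python3 -m jog '10 0 0 -40 0;10 -10 0 -75 0;10 -50 25 -75 10;10 -90 50 -75 20;10 -130 70 -75 28;10 -170 90 -75 36;10 -200 100 -75 36;10 -200 100 -75 36'
python3 -c "
from loc import *
to(518.2,-172.2,120);print(readout.read_state()['tool_pos'])"
```

```text
clock: 32.7
tool_pos: [667.1, 5.7, 66.8]
orientation: [3.057, 0.634, 0.012]
force: [-1.0, -0.6, 6.1]
width: 18.2
clock: 33.7
tool_pos: [519.3, -166.8, 142.8]
orientation: [3.105, -0.351, 0.018]
force: [0.4, -0.2, 0.0]
width: 18.2
shift [-0.2  5.2 22.9] yaw -12.9
[ 519.30814706 -166.80272338  142.7769941 ]
```

```bash
python3 -m jog '10 0 5 15 0;10 0 5 30 0;10 0 5 45 0;10 0 5 60 0;10 0 5 68 0;10 0 5 73 0;10 0 5 73 0'
python3 -m jog '34 0 0 0 0;34 0 0 0 0;34 0 0 -10 0;34 0 0 -45 0;34 0 0 -75 0;34 0 0 -75 0'
python3 -c "
from loc import *
at((518.2,-172.2));to(562,-56.5,140);at((562,-56.5))"
```

```text
clock: 34.58
tool_pos: [519.6, -173.2, 70.2]
orientation: [3.105, -0.352, 0.019]
force: [0.1, 0.5, -0.4]
width: 17.9
clock: 35.33
tool_pos: [521.2, -172.7, 148.5]
orientation: [3.105, -0.352, 0.03]
force: [0.2, 0.2, 0.3]
width: 33.8
blob [311. 256.] [ 31  37 921] xy [ 519.5 -171.1] shift [-2.1 -2.1 83.8]
exp px 313.0 259.0 yaw -12.9 pos [ 519.9 -172.   146.8]
shift [  15.1 -122.1    5.3] yaw -12.9
blob [120. 231.] [  45   36 1166] xy [562.2 -57. ] shift [  15.5 -122.7   81. ]
exp px 117.0 233.0 yaw -12.9 pos [ 518.8 -171.7  145.6]
```

```bash
python3 -m jog '34 2 -20 5 -10;34 4 -40 5 -20;34 6 -60 5 -30;34 8 -80 5 -40;34 10 -100 5 -50;34 15 -123 5 -60;34 15 -123 5 -70;34 15 -123 5 -72.5'
python3 -c "
from loc import *
at((562,-56.5),65)"
```

```text
clock: 36.42
tool_pos: [559.8, -54.6, 137.3]
orientation: [2.707, 1.556, -0.003]
force: [-0.7, -0.6, 0.4]
width: 33.7
blob [317. 253.] [  34   39 1017] xy [562.4 -55.5] shift [ 1.6  1.4 72.3]
exp px 318.0 256.0 yaw 59.8 pos [559.7 -54.9 137.3]
```

```bash
python3 -m jog '34 1.5 1.5 40 0;34 1.5 1.5 72 0;34 1.5 1.5 72 0;34 1.5 1.5 72 0;10 1.5 1.5 72 0;10 1.5 1.5 72 0;10 1.5 1.5 72 0;10 1.5 1.5 72 0' 60
python3 -m jog '10 0 0 -40 0;10 0 0 -75 0;10 -45 -5 -75 0;10 -90 -10 -75 0;10 -130 -12 -75 0;10 -165 -14 -75 0;10 -165 -14 -75 0;10 -165 -14 -75 0'
python3 -c "
from loc import *
to(462.1,-196.7,120);print(readout.read_state()['tool_pos'])"
```

```text
clock: 37.48
tool_pos: [563.0, -55.7, 66.4]
orientation: [2.707, 1.555, -0.001]
force: [-1.7, -0.3, 6.0]
width: 18.3
clock: 38.48
tool_pos: [467.3, -189.2, 142.7]
orientation: [2.707, 1.555, -0.0]
force: [0.2, 0.9, -0.8]
width: 18.4
shift [-8.9 -1.1 22.8] yaw 59.7
[ 467.290137   -189.19033374  142.72598998]
```

```bash
python3 -m jog '10 -9 -1 10 0;10 -9 -1 25 0;10 -9 -1 45 0;10 -9 -1 60 0;10 -9 -1 68 0;10 -9 -1 73 0;10 -9 -1 73 0'
python3 -m jog '34 0 0 0 0;34 0 0 0 0;34 0 0 -10 0;34 0 0 -45 0;34 0 0 -75 0;34 0 0 -75 0'
python3 -c "
from loc import *
at((462,-196.7));to(571,-9,140)"
```

```text
clock: 39.35
tool_pos: [463.1, -197.9, 70.0]
orientation: [2.707, 1.555, 0.001]
force: [-0.3, 0.3, -0.4]
width: 18.2
clock: 40.1
tool_pos: [464.7, -197.5, 148.3]
orientation: [2.703, 1.552, 0.009]
force: [0.2, -0.1, -0.0]
width: 33.8
blob [309. 251.] [ 31  37 908] xy [ 462.  -198.2] shift [-1.1 -2.3 83.6]
exp px 307.0 251.0 yaw 59.7 pos [ 463.4 -196.9  146.7]
shift [216.5  -1.9   4.9] yaw 59.7
```

```bash
python3 -m jog '34 40 0 5 -10;34 80 0 5 -20;34 120 0 5 -30;34 160 -1 5 -40;34 200 -2 5 -50;34 216 -2 5 -60;34 216 -2 5 -70;34 216 -2 5 -72'
python3 -c "
from loc import *
at((571,-9),65)"
```

```text
clock: 41.15
tool_pos: [569.6, -9.2, 138.4]
orientation: [1.276, 2.851, -0.018]
force: [0.5, 0.5, 0.1]
width: 33.9
blob [319. 254.] [  33   39 1053] xy [571.9  -9.5] shift [ 0.1  2.  73.7]
exp px 319.0 254.0 yaw 131.7 pos [569.6  -9.7 138.7]
```

```bash
python3 -m jog '34 0 2 40 0;34 0 2 73 0;34 0 2 73 0;34 0 2 73 0;10 0 2 73 0;10 0 2 73 0;10 0 2 73 0;10 0 2 73 0' 60
python3 -c "
from loc import *
to(468.1,-257.5,140)"
```

```text
clock: 42.2
tool_pos: [573.4, -9.9, 67.6]
orientation: [1.277, 2.848, -0.016]
force: [-1.2, -0.4, 6.6]
width: 18.0
shift [-116.5 -243.4  -69.5] yaw 131.7
```

```bash
python3 -m jog '10 0 0 -40 0;10 0 0 -75 0;10 -25 -50 -75 0;10 -50 -100 -75 0;10 -75 -150 -75 0;10 -100 -200 -75 0;10 -116 -243 -75 0;10 -116 -243 -75 0'
python3 -c "
from loc import *
to(468.1,-257.5,120);print(readout.read_state()['tool_pos'])"
```

```text
clock: 43.2
tool_pos: [464.8, -261.9, 145.7]
orientation: [1.291, 2.841, -0.02]
force: [0.6, 0.9, -0.3]
width: 18.6
shift [ 1.7  5.5 25.6] yaw 131.1
[ 464.751413   -261.89704187  145.65874376]
```

```bash
python3 -m jog '10 1.5 5 10 0;10 1.5 5 25 0;10 1.5 5 25 0'; python3 -c "
from loc import *
to(468.1,-257.5,70)"
```

```text
clock: 43.58
tool_pos: [467.0, -255.5, 118.3]
orientation: [1.288, 2.848, -0.019]
force: [0.0, -0.6, -1.2]
width: 17.8
shift [-1.2 -0.2 48.3] yaw 131.3
```

```bash
python3 -m jog '10 -1 0 20 0;10 -1 0 36 0;10 -1 0 44 0;10 -1 0 48 0;10 -1 0 48 0'
python3 -m jog '34 0 0 0 0;34 0 0 0 0;34 0 0 -10 0;34 0 0 -45 0;34 0 0 -75 0;34 0 0 -75 0'
python3 -c "
from loc import *
at((468.1,-257.5));to(449,9,140)"
```

```text
clock: 44.2
tool_pos: [468.7, -257.5, 70.9]
orientation: [1.288, 2.847, -0.019]
force: [0.2, -0.5, -0.9]
width: 18.2
clock: 44.95
tool_pos: [470.3, -257.3, 149.4]
orientation: [1.285, 2.84, -0.018]
force: [0.6, -0.7, -1.1]
width: 34.3
blob [313. 242.] [ 32  37 984] xy [ 467.2 -257.7] shift [ 2.4 -1.8 84.6]
exp px 314.0 244.0 yaw 131.3 pos [ 469.  -256.6  147.7]
shift [212.9 160.3   2.2] yaw 131.3
```

```bash
python3 -m jog '34 40 30 3 9;34 80 60 3 18;34 120 90 3 18;34 160 120 3 18;34 200 150 3 18;34 213 160 3 18;34 213 160 3 18;34 213 160 3 18'
python3 -c "
from loc import *
at((449,9),66)"
```

```text
clock: 46.0
tool_pos: [448.2, 7.6, 138.6]
orientation: [1.717, 2.605, -0.015]
force: [0.5, 0.1, 0.1]
width: 33.8
blob [316. 242.] [  34   39 1050] xy [446.4  13.1] shift [ 7.8  0.2 72.6]
exp px 318.0 251.0 yaw 113.2 pos [448.3   7.3 138.8]
```

```bash
python3 -m jog '34 8 0.5 40 0;34 8 0.5 72 0;34 8 0.5 72 0;34 8 0.5 72 0;10 8 0.5 72 0;10 8 0.5 72 0;10 8 0.5 72 0;10 8 0.5 72 0' 60
python3 -c "
from loc import *
to(506.7,-223,140)"
```

```text
clock: 47.05
tool_pos: [447.9, 13.2, 68.1]
orientation: [1.717, 2.602, -0.013]
force: [-1.2, -0.8, 5.9]
width: 18.1
shift [-242.   -38.3  -66.2] yaw 113.1
```

```bash
python3 -m jog '10 0 0 -40 0;10 0 0 -75 0;10 -60 -10 -75 0;10 -120 -20 -75 0;10 -180 -30 -75 0;10 -242 -38 -75 0;10 -242 -38 -75 0;10 -242 -38 -75 0'
python3 -c "
from loc import *
to(506.7,-223,120)
d=cam('wrist','w10')"
```

```text
clock: 48.05
tool_pos: [506.6, -222.4, 148.6]
orientation: [1.719, 2.602, -0.012]
force: [0.3, 0.3, -1.4]
width: 18.3
shift [ 0.1 -0.3 28.6] yaw 113.1
```

```bash
python3 -m jog '10 0 0 30 0;10 0 0 50 0;10 0 0 65 0;10 0 0 73 0;10 0 0 77 0;10 0 0 78 0;10 0 0 78 0'; python3 -m jog '32 0 0 0 0;32 0 0 0 0;32 0 0 -10 0;32 0 0 -45 0;32 0 0 -90 0;32 0 0 -150 0;32 0 0 -200 0;32 0 0 -200 0'
python3 - <<'E'
from loc import *
at((506.7,-223))
a=cam('wrist','w11')['img'];b=cam('scene','s11')['img'];d=cam('side','d11')['img']
z=cv2.resize(np.hstack([b[80:380,180:480],d[100:400,170:470]]),(800,400),interpolation=2)
cv2.imwrite('pics/fin.png',np.vstack([z,cv2.resize(a[150:350,70:510],(440,200))[:, :440] if 0 else cv2.resize(a[100:350,120:620],(800,200) if 0 else (400,200))[:, :].repeat(2,1)[:, :800]]))
E
```

```text
clock: 48.98
tool_pos: [508.1, -222.7, 71.3]
orientation: [1.716, 2.604, -0.011]
force: [-1.4, 1.5, 4.5]
width: 18.0
clock: 49.98
tool_pos: [508.2, -220.5, 277.7]
orientation: [1.71, 2.593, -0.005]
force: [-0.1, -0.6, 0.0]
width: 32.1
blob [309. 200.] [ 20  22 356] xy [ 506.1 -222. ] shift [  3.8  -3.9 211.5]
exp px 310.0 202.0 yaw 113.2 pos [ 506.4 -219.7  274.5]
```

View pics/fin.png

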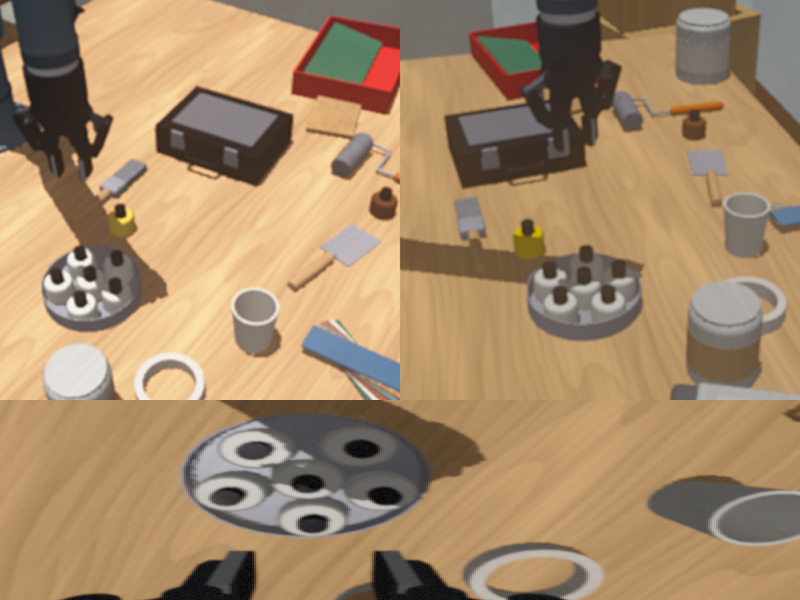

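The final view shows the lid shut and six pots standing upright in the tin, one of them in the middle. The bystanders and both look-alikes are where they were. Handing in.

```bash
python3 -c "
from h import *
print(readout.read_state()['force'].round(1) if hasattr(readout.read_state()['force'],'round') else readout.read_state()['force']); print(ticket.close_job())"
```

```text
[ 0.4  0.1 -0.4]
the job is handed in; nothing more can be done
None
```

The kit is packed and the job was handed in at about 50 s of the 210 s; no verdict was reported.

- **Gauge and cutter:** I pressed each into its cutout with 32–38 N until it stopped, within about 1 mm of the expected home height. The picture taken before the lid was closed showed both lying flat.
- **Lid:** I pushed it over and pressed it down. It stopped at about 70 mm with 19 N, well above the 2–5 N that moves it, and the last pictures show it flat. I did not measure its angle directly.
- **Pots:** All six white pots found are in the tin, one in the middle and five round it at 51–54 mm. The middle cap measured about 1 mm from the tin's centre, and the last pictures show every pot upright. No seventh pot was visible in any view.
- **Left alone:** The yellow and brown look-alikes and the bystanders look undisturbed. The gripper ended clear of everything, with under 1 N on the wrist.

**Disagreements:**
- One pot had been knocked about 25 mm aside between pictures, so I measured it again before picking it up.
- The tin's centre differed by up to 5 mm between cameras. I used a value close to the wrist camera's and all the pots fitted.
- Two measurements of the cutter's cutout differed by about 3 mm. I used the closer view and it went in without catching.

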